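# Hold the tool box lid at 60 degrees for its new stay

## Robot

A 6-joint arm with a two-finger parallel gripper is mounted at the origin on the work surface. World frame = base frame: x ahead of the robot, y to its left, z up, the work surface at z = 0. Lengths are in m, angles in rad, forces in N, time in s.
With the tool pointing down it reaches from about 0.325 to 0.75 m from the base axis. Payload 7.6 kg.
Tool frame: the origin (TCP) lies at the very end of the fingers, on their centre line; the grasp point (between the pads) lies 19 mm behind it; z points along the fingers, y is the line along which they close (so a half turn about z gives the same grasp; the last joint's range is limited). The gripper opens to 85 mm and grips with 20 to 120 N. Pads are 22 mm wide; open, the fingers measure 114 mm over their backs; the gripper's body (76 mm by 85 mm) begins 54 mm behind the grasp point. The pads swing forward as they close: fully open they stand 13 mm farther back than shut.
Start: joints at [1.059, 0.052, 1.401, -0, 1.689, -0.07], TCP at [0.224, 0.475, 0.2] pointing down, gripper open.
Joint ranges: [-2.9, 2.9], [-0.91, 2.17], [0.12, 2.37], [-1.06, 4.2], [0.26, 2.73], [-2.93, 2.93]. Speed limits (rad/s): [2.57, 2.57, 3.01, 3.14, 3.14, 3.14].

## Interface

Orientations are given as a rotation vector (axis times angle).
In Python, from plant import bot gives the robot as it stands.
- The arm moves only by the tool step_arm, never from a script. Its argument "moves" is a list of rows, each an object of numbers: "wx", "wy", "wz": the turn, a rotation vector about the tool's x, y, z in rad; "dx", "dy", "dz": the shift along the tool's x, y, z in cm; "fingers": the closure, from 0 (fully open) to 1 (shut). In form: [{"wx": .., "wy": .., "wz": .., "dx": .., "dy": .., "dz": .., "fingers": ..}, ...]. A call has 1 to 20 rows; each row shifts and turns the commanded pose from where the row before left it, along the tool's axes as they then stand; what a row does not reach is not made up. A row lasts 1/8 s, in which the tool goes at most 62.5 mm and 10.7 degrees, less where a joint would pass 70% of its speed; a pose out of reach is approached as far as the arm can. A call is refused whole if a number of a shift passes 6.25 or a number of a turn 0.188, either way. A call with a gripper value outside its range is refused whole. The fingers move at their own pace and stop on an object; the grip force is fixed at half the most. Time passes only in rows, so rows that do not move let the fingers close. It gives the time, the measured TCP pose, the force, the opening and the grip force at its end, in the units of the state.
- bot.state(): the state, without advancing time (a new reading comes with each control period).
- bot.read_camera(name): name is "scene" or "side" or "wrist"; returns a dict with "pixels" (480x640x3 uint8, red, green, blue), "fx", "fy", "cx", "cy" (pixels), "extrinsics" (4x4, takes a point from world to camera coordinates). Camera axes: x right, y down, z forward; pixel columns grow to the right and rows downward; lengths in m; the calibration is good to about 2 mm. A picture is of the moment at which its call begins. There is no depth.
- bot.finish_job(): hands the job in; it is judged then, once.
The state is a dict: "clock": time; "joint_positions": joint angles; "dq": joint speeds; "joint_torque": joint torques, N m; "position": TCP position; "ee_rot": TCP orientation; "force": force on the tool from outside, world axes, zero at the start; "ft_torque": the same for the moment, N m; "opening": finger opening in m; "grip_force": force on a finger pad.
Only numpy, scipy, OpenCV 4.12 (cv2) and the standard library are available. Lean on these libraries where they do the work, as an engineer would, in place of code of your own. Each camera call takes 0.05 s, during which the arm holds its last target. There are 200 camera calls.

## Task

Your workmate is about to screw a new stay to the lid of the plywood tool box and needs the lid held open for it. Stand the tin that is on the lid upright on a free piece of bench without dropping it, and swing the hook catch off its stud, all with the lid still shut; then raise the lid and hold it still, 60 degrees open from shut, without ever letting it drop. Finish while holding it there, and leave the stay, the screwdriver and the screw jar where they lie.

Things in the scene. Friction and masses are not known exactly. Their poses are not given: they have to be found in the camera images.
- toolbox: Plywood tool box standing fixed on the bench, 220 mm deep (its x), 340 mm wide (its y), 145 mm high with the lid shut: the body is 100 mm, the lid 45 mm (a flat top with a skirt all round, flush with the body). Origin: centre of its underside; its -x side is the front, which faces the robot; z up. Knob and hook catch are on the front
- lid (a joint): The lid's opening angle in rad: 0 shut (as at the start), 1.047 is 60 degrees, 1.8 the stop. The lid weighs about 0.75 kg and falls shut by itself below about 1.5 rad; held at its knob it takes up to about 5 N. It cannot open while the hook is over the stud
- lid_hinge (a point): Middle of the lid's hinge axis, at the back of the box 110 mm behind its centre and 100 mm up. The axis runs along the box's y; the front of the lid rises as it opens
- lid_knob (a point): Middle of the head of the round wooden knob in the middle of the lid's front skirt; it turns with the lid. The knob points straight forward (the box's -x) when the lid is shut; its head is 34 mm across and 21 mm long, with its middle 28 mm in front of the skirt on an 18 mm stem, 120 mm above the bench when shut: 248 mm in front of the hinge axis and 20 mm above it. Nothing is beside it
- hook (a joint): Angle of the steel hook catch on the box's front in rad: 0 to 0.06 hooked over the lid's stud (as at the start), 1.6 the stop. Growing values swing its top end outward to the box's -y side (the robot's right). From 0.22 rad it is clear of the stud. A stiff pivot keeps it where it is left; about 1 N at the tab moves it
- hook_tab (a point): Middle of the hook's thumb tab, a 4 mm thick plate, 24 mm long and 24 mm high, that stands out square from the front at the hook's top end, its outer edge 29 mm in front of the box; it turns with the hook. The hook's pivot is on the box's front 115 mm to the box's -y side of the middle and 65 mm up; hooked, the tab's middle is 74 mm above the pivot, 8 mm to its -y side, 17 mm in front of the box. The lid's stud (8 mm thick) stands 14 mm out of the skirt 50 mm above the pivot
- tin: Steel tin with a paper label, 54 mm across (57 mm over its rims), 75 mm high, about 0.25 kg, standing on the lid at the start. Origin: centre of its underside; z up
- stay: Folded steel lid stay lying on the bench, about 155 mm long (its x) and 40 mm wide, 9 mm high; leave it. Origin: near its middle, on its underside
- screwdriver: Screwdriver with a wooden handle lying on the bench along its x, 200 mm long, 26 mm wide; leave it. Origin: near its middle, on its underside
- screwjar: Glass screw jar with a steel cap standing on the bench, 60 mm across, 75 mm high; leave it. Origin: centre of its underside
Things that resemble listed ones, but are neither listed nor needed, are in the scene too. Leave any black, orange or purple look-alike of the tin alone.

How it is judged:
On the way:
1. with the lid still shut, the tin stands upright on the bench, let go, and the hook is swung clear of the stud (height (world z) of tin below 0.008 m and angle between tin's own z axis and vertical below 0.1 rad and linear speed of tin below 0.03 m/s and contact force between the fingers and tin below 0.1 N and value of joint hook above 0.22 rad and value of joint lid below 0.05 rad), for 0.2 s.
At the end, for the whole second after the job is handed in: The arm is holding the lid open at 60 degrees, give or take 6, and still (under 0.06 rad/s), touching it with at least 1 N; the tin stands upright on the bench, let go; the hook is clear of the stud (value of joint lid between 0.942 and 1.152 rad and velocity of joint lid between -0.06 and 0.06 rad/s and contact force between any of the fingers, the arm and toolbox above 1 N and height (world z) of tin below 0.008 m and angle between tin's own z axis and vertical below 0.1 rad and contact force between the fingers and tin below 0.1 N and value of joint hook above 0.22 rad); the arm keeps its last pose, push and grip.
It fails at once if the tin is dropped or thrown (moves faster than 1.2 m/s) (linear speed of tin above 1.2 m/s).
It fails at once if the lid is let drop (falls faster than 1.5 rad/s) (velocity of joint lid below -1.5 rad/s).
It fails at once if the stay, the screwdriver or the screw jar is moved by more than 30 mm (distance of any of stay, screwdriver, screwjar from where it was at the start of the episode above 0.03 m).
It also fails if it takes over 64 s, if anything falls off the work surface, if the arm or the gripper's body presses on something with over 40 N, if the wrist force passes 120 N, or if a joint passes its speed limit or range.

## Working session

There is one attempt and no reset: what is moved stays moved. The work goes in short steps, Python scripts to look and compute and a tool call to move; the robot and the scene stay as the last step left them, time stands still between calls to the robot, and variables do not carry over. Pictures are saved under pics/ and viewed, at most 10 in all, crops included, and the job is handed in when it is done.

Besides the shell and the picture viewer there is one more tool, called after "Request:" as a command line: name --argument value ..., lists and objects as JSON in quotes. step_arm: Moves the arm, as the interface text tells. Its arguments: {"type":"object","properties":{"moves":{"type":"array","items":{"type":"object","properties":{"wx":{"type":"number"},"wy":{"type":"number"},"wz":{"type":"number"},"dx":{"type":"number"},"dy":{"type":"number"},"dz":{"type":"number"},"fingers":{"type":"number"}}}}},"required":["moves"]}

```bash
mkdir -p pics; ls
python3 - <<'E'
from plant import bot
import cv2,numpy as np
for n in ("scene","side"):
    c=bot.read_camera(n); cv2.imwrite(f"pics/{n}0.png",c["pixels"][:,:,::-1]); np.savez(f"{n}0.npz",**c)
    E=c["extrinsics"]; print(n,c["fx"],c["cx"],c["cy"],(-E[:3,:3].T@E[:3,3]).round(3))
print(bot.state())
E
```

```text
pics
scene 436.0386682965959 314.1549911531573 237.4030778627956 [1.131 0.356 1.128]
side 472.0140284744018 317.50571993897614 231.77613203108737 [ 0.435 -0.918  0.838]
{'clock': 0.1, 'joint_positions': array([ 1.05870318e+00,  5.27572337e-02,  1.40162255e+00, -4.51145015e-06,
        1.68857456e+00, -7.03257540e-02]), 'dq': array([-6.04746640e-05, -4.02414036e-03, -4.36949579e-03,  9.81099786e-04,
        1.35588313e-03,  9.62057095e-04]), 'joint_torque': array([ 9.97262796e-04, -3.82582676e+01, -3.60986423e+01, -3.61006551e-05,
        4.73989247e-03, -4.74627655e-05]), 'position': array([0.22430057, 0.47433606, 0.19906565]), 'ee_rot': array([-6.88213555e-01, -3.06488710e+00,  2.05065454e-03]), 'force': array([-0.46200508, -0.11119732,  0.30191125]), 'ft_torque': array([ 0.02019245, -0.00099477, -0.03514559]), 'grip_force': 0.0, 'opening': 0.08544451798371606}
```

View pics/scene0.png

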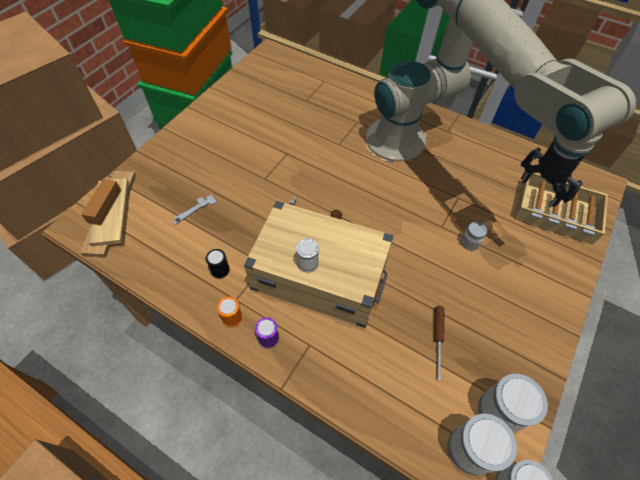

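View pics/side0.png

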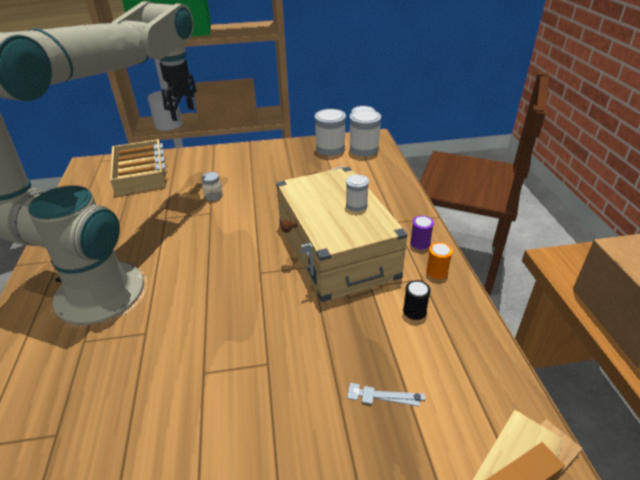

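```bash
cat > h.py <<'E'
import numpy as np,cv2
from scipy.spatial.transform import Rotation as R
def load(n): return dict(np.load(n+".npz"))
def ray(c,u,v):
    E=c["extrinsics"];d=E[:3,:3].T@np.array([(u-c["cx"])/c["fx"],(v-c["cy"])/c["fy"],1.]);return -E[:3,:3].T@E[:3,3],d
def onz(c,u,v,z):
    o,d=ray(c,u,v);return o+d*(z-o[2])/d[2]
def tri(c1,p1,c2,p2):
    o1,d1=ray(c1,*p1);o2,d2=ray(c2,*p2);s=np.linalg.lstsq(np.c_[d1,-d2],o2-o1,rcond=None)[0]
    a,b=o1+d1*s[0],o2+d2*s[1];return (a+b)/2,np.linalg.norm(a-b)
def proj(c,p):
    q=c["extrinsics"][:3,:3]@np.asarray(p)+c["extrinsics"][:3,3];return np.array([c["fx"]*q[0]/q[2]+c["cx"],c["fy"]*q[1]/q[2]+c["cy"]])
E
python3 - <<'E'
from h import *
a=load("scene0")["pixels"][190:330,235:405,::-1];b=load("side0")["pixels"][155:305,260:430,::-1]
a=cv2.resize(a,None,fx=4,fy=4,interpolation=2);b=cv2.resize(b,None,fx=4,fy=4,interpolation=2)
cv2.imwrite("pics/ca.png",a);cv2.imwrite("pics/cb.png",b)
E
```

```text
(no output)
```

View pics/ca.png

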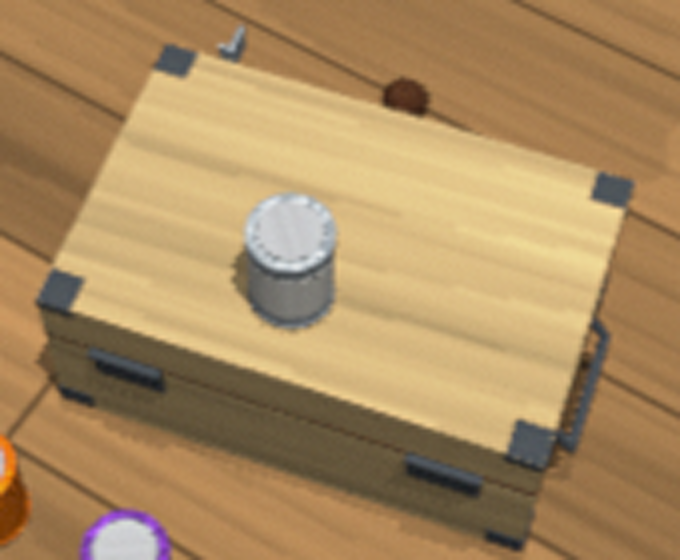

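View pics/cb.png

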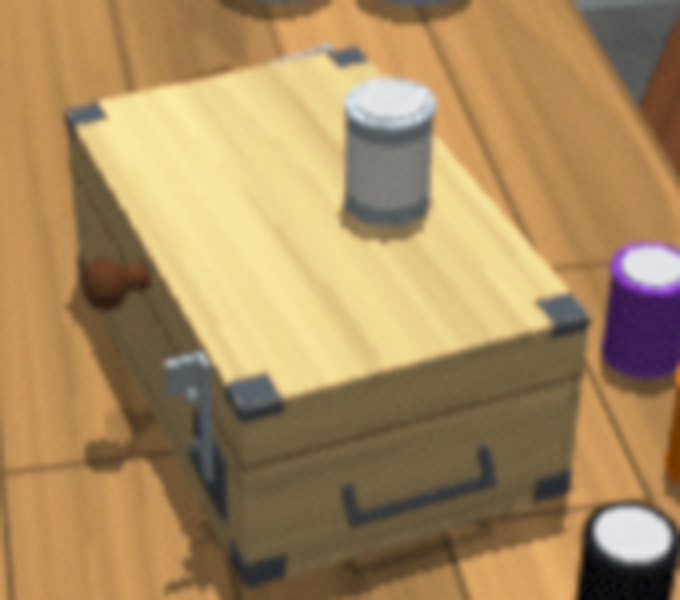

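Run:
```python
from h import *
a,b=load("scene0"),load("side0")
A=lambda u,v:(u/4+235-.4,v/4+190-.4);B=lambda u,v:(u/4+260-.4,v/4+155-.4)
ca=[(165,45),(633,185),(548,470),(40,308)];cb=[(240,412),(67,112),(355,50),(588,318)]
PA=np.array([onz(a,*A(*p),.145) for p in ca]);PB=np.array([onz(b,*B(*p),.145) for p in cb])
print(PA.round(4),PB.round(4),sep="\n")
loc=np.array([[-.11,-.17],[-.11,.17],[.11,.17],[.11,-.17]])
for P in(PA,PB,(PA+PB)/2):
    m=P[:,:2].mean(0);q=P[:,:2]-m
    th=np.arctan2((loc[:,0]*q[:,1]-loc[:,1]*q[:,0]).sum(),(loc*q).sum());print(m.round(4),th,np.abs(q-loc@np.array([[np.cos(th),np.sin(th)],[-np.sin(th),np.cos(th)]])).max())
print("tin",onz(a,*A(290,235),.22),onz(b,*B(390,103),.22))
print("knob",tri(a,A(405,100),b,B(108,282)))
print("tab top",onz(a,*A(232,45),.15),onz(b,*B(185,368),.145))
print("purple",onz(a,267,325,.075),"orange",onz(a,229,303,.075),"black",onz(a,216,256,.075))
print("jar",onz(a,477,228,.075),"sd",onz(a,440,310,.01),onz(a,438,378,.01),"stay",onz(a,177,220,.01),onz(a,213,197,.01),"tray",onz(a,520,190,.05))
```

```text
[[ 0.546  -0.1325  0.145 ]
 [ 0.4756  0.2011  0.145 ]
 [ 0.689   0.2497  0.145 ]
 [ 0.7632 -0.0793  0.145 ]]
[[ 0.5446 -0.1339  0.145 ]
 [ 0.476   0.1972  0.145 ]
 [ 0.6877  0.2416  0.145 ]
 [ 0.7591 -0.0876  0.145 ]]
[0.6185 0.0598] 0.2199113631053623 0.0028268653725829207
[0.6168 0.0543] 0.2091039566895133 0.002068910855433148
[0.6177 0.057 ] 0.21452925420684954 0.002181166949548591
tin [0.66964707 0.05217376 0.22      ] [0.66843175 0.04929518 0.22      ]
knob (array([0.48457114, 0.02839166, 0.12364498]), np.float64(0.002952712743646713))
tab top [ 0.5237945  -0.09004949  0.15      ] [ 0.51950805 -0.09051509  0.145     ]
purple [0.84249618 0.03989949 0.075     ] orange [ 0.84582338 -0.079381    0.075     ] black [ 0.75248999 -0.19821283  0.075     ]
jar [0.27357104 0.38585446 0.075     ] sd [0.53564099 0.39900682 0.01      ] [0.71021859 0.46816825 0.01      ] stay [ 0.69201227 -0.41784842  0.01      ] [ 0.56119444 -0.38060095  0.01      ] tray [0.0417751  0.44999938 0.05      ]
```

Request:
step_arm --moves '[{"wz": -0.131, "dz": -2, "fingers": 0}, {"wz": -0.131, "dz": -2, "fingers": 0}, {"wz": -0.131, "dz": -2, "fingers": 0}, {"wz": -0.131, "dz": -2, "fingers": 0}, {"wz": -0.131, "dz": -2, "fingers": 0}, {"dx": -2.3, "dy": -3.4, "fingers": 0}, {"dx": -2.3, "dy": -3.4, "fingers": 0}, {"dx": -2.3, "dy": -3.4, "fingers": 0}, {"dx": -2.3, "dy": -3.4, "fingers": 0}, {"dx": -2.3, "dy": -3.4, "fingers": 0}, {"dx": -2.3, "dy": -3.4, "fingers": 0}, {"dx": -2.3, "dy": -3.4, "fingers": 0}, {"dx": -2.3, "dy": -3.4, "fingers": 0}, {"dx": -2.3, "dy": -3.4, "fingers": 0}, {"dx": -2.3, "dy": -3.4, "fingers": 0}, {"dx": -2.3, "dy": -3.4, "fingers": 0}, {"dx": -2.3, "dy": -3.4, "fingers": 0}, {"dx": -2.3, "dy": -3.4, "fingers": 0}, {"dx": -2.3, "dy": -3.4, "fingers": 0}, {"fingers": 0}]'

```text
$.moves[0]: bad value
```

Request:
step_arm --moves '[{"wx": 0, "wy": 0, "wz": -0.131, "dx": 0, "dy": 0, "dz": -2, "fingers": 0}, {"wx": 0, "wy": 0, "wz": -0.131, "dx": 0, "dy": 0, "dz": -2, "fingers": 0}, {"wx": 0, "wy": 0, "wz": -0.131, "dx": 0, "dy": 0, "dz": -2, "fingers": 0}, {"wx": 0, "wy": 0, "wz": -0.131, "dx": 0, "dy": 0, "dz": -2, "fingers": 0}, {"wx": 0, "wy": 0, "wz": -0.131, "dx": 0, "dy": 0, "dz": -2, "fingers": 0}]'

```text
clock: 0.72
position: [0.2244, 0.4745, 0.3]
ee_rot: [0.341, -3.123, 0.001]
force: [0.4, 0.4, 0.1]
opening: 0.0854
grip_force: 0.0
```

Request:
step_arm --moves '[{"wx": 0, "wy": 0, "wz": 0, "dx": -2.3, "dy": -3.4, "dz": 0, "fingers": 0}, {"wx": 0, "wy": 0, "wz": 0, "dx": -2.3, "dy": -3.4, "dz": 0, "fingers": 0}, {"wx": 0, "wy": 0, "wz": 0, "dx": -2.3, "dy": -3.4, "dz": 0, "fingers": 0}, {"wx": 0, "wy": 0, "wz": 0, "dx": -2.3, "dy": -3.4, "dz": 0, "fingers": 0}, {"wx": 0, "wy": 0, "wz": 0, "dx": -2.3, "dy": -3.4, "dz": 0, "fingers": 0}, {"wx": 0, "wy": 0, "wz": 0, "dx": -2.3, "dy": -3.4, "dz": 0, "fingers": 0}, {"wx": 0, "wy": 0, "wz": 0, "dx": -2.3, "dy": -3.4, "dz": 0, "fingers": 0}, {"wx": 0, "wy": 0, "wz": 0, "dx": -2.3, "dy": -3.4, "dz": 0, "fingers": 0}, {"wx": 0, "wy": 0, "wz": 0, "dx": -2.3, "dy": -3.4, "dz": 0, "fingers": 0}, {"wx": 0, "wy": 0, "wz": 0, "dx": -2.3, "dy": -3.4, "dz": 0, "fingers": 0}, {"wx": 0, "wy": 0, "wz": 0, "dx": -2.3, "dy": -3.4, "dz": 0, "fingers": 0}, {"wx": 0, "wy": 0, "wz": 0, "dx": -2.3, "dy": -3.4, "dz": 0, "fingers": 0}, {"wx": 0, "wy": 0, "wz": 0, "dx": -2.3, "dy": -3.4, "dz": 0, "fingers": 0}, {"wx": 0, "wy": 0, "wz": 0, "dx": -2.3, "dy": -3.4, "dz": 0, "fingers": 0}, {"wx": 0, "wy": 0, "wz": 0, "dx": -2.3, "dy": -3.2, "dz": 0, "fingers": 0}, {"wx": 0, "wy": 0, "wz": 0, "dx": 0, "dy": 0, "dz": 0, "fingers": 0}, {"wx": 0, "wy": 0, "wz": 0, "dx": 0, "dy": 0, "dz": 0, "fingers": 0}]'

```text
clock: 2.85
position: [0.6689, 0.0515, 0.2994]
ee_rot: [0.335, -3.123, -0.001]
force: [0.1, 0.3, 0.2]
opening: 0.0857
grip_force: 0.0
```

Run:
```python
from h import *
from plant import bot
c=bot.read_camera("wrist");np.savez("wrist1.npz",**c);cv2.imwrite("pics/w1.png",c["pixels"][:,:,::-1])
E=c["extrinsics"];print((-E[:3,:3].T@E[:3,3]).round(3),bot.state()["position"])
print(proj(c,[.669,.051,.22]),proj(c,[.669+.027,.051,.22]))
for q in ((-.138,0,.12),(-.127,-.123,.151),(-.11,-.17,.145),(.11,.17,.145)):
    th=.2145;print(q,proj(c,[.6177+q[0]*np.cos(th)-q[1]*np.sin(th),.057+q[0]*np.sin(th)+q[1]*np.cos(th),q[2]]))
```

```text
[0.595 0.035 0.474] [0.66869137 0.05190029 0.30009937]
[317.36516416 241.96618218] [310.33356787 273.30083307]
(-0.138, 0, 0.12) [335.53685188  12.29954258]
(-0.127, -0.123, 0.151) [188.37779098  14.44476736]
(-0.11, -0.17, 0.145) [138.46766122  40.00819032]
(0.11, 0.17, 0.145) [495.60920161 277.06767488]
```

View pics/w1.png

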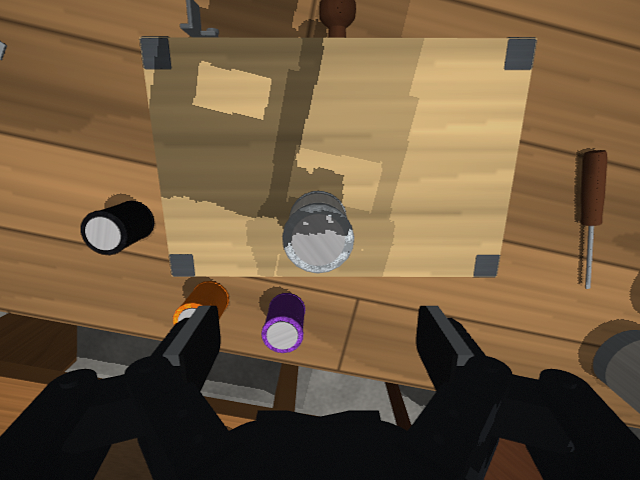

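Request:
step_arm --moves '[{"wx": 0, "wy": 0, "wz": 0, "dx": 0, "dy": 0, "dz": 2.5, "fingers": 0}, {"wx": 0, "wy": 0, "wz": 0, "dx": 0, "dy": 0, "dz": 2.5, "fingers": 0}, {"wx": 0, "wy": 0, "wz": 0, "dx": 0, "dy": 0, "dz": 2.5, "fingers": 0}, {"wx": 0, "wy": 0, "wz": 0, "dx": 0, "dy": 0, "dz": 2, "fingers": 0}, {"wx": 0, "wy": 0, "wz": 0, "dx": 0, "dy": 0, "dz": 2, "fingers": 0}, {"wx": 0, "wy": 0, "wz": 0, "dx": 0, "dy": 0, "dz": 2, "fingers": 0}, {"wx": 0, "wy": 0, "wz": 0, "dx": 0, "dy": 0, "dz": 0, "fingers": 0}, {"wx": 0, "wy": 0, "wz": 0, "dx": 0, "dy": 0, "dz": 0, "fingers": 0.6}, {"wx": 0, "wy": 0, "wz": 0, "dx": 0, "dy": 0, "dz": 0, "fingers": 0.6}, {"wx": 0, "wy": 0, "wz": 0, "dx": 0, "dy": 0, "dz": 0, "fingers": 0.6}, {"wx": 0, "wy": 0, "wz": 0, "dx": 0, "dy": 0, "dz": 0, "fingers": 0.6}, {"wx": 0, "wy": 0, "wz": 0, "dx": 0, "dy": 0, "dz": 0, "fingers": 0.6}, {"wx": 0, "wy": 0, "wz": 0, "dx": 0, "dy": 0, "dz": 0, "fingers": 0.6}]'

```text
clock: 4.53
position: [0.6698, 0.0515, 0.1671]
ee_rot: [-0.334, 3.12, 0.0]
force: [0.1, 0.9, 5.9]
opening: 0.0522
grip_force: 63.8
```

Request:
step_arm --moves '[{"wx": 0, "wy": 0, "wz": 0, "dx": 0, "dy": 0, "dz": -0.5, "fingers": 0.6}, {"wx": 0, "wy": 0, "wz": 0, "dx": 0, "dy": 0, "dz": -1.5, "fingers": 0.6}, {"wx": 0, "wy": 0, "wz": 0, "dx": 0, "dy": 0, "dz": -2, "fingers": 0.6}, {"wx": 0, "wy": 0, "wz": 0, "dx": 0, "dy": 0, "dz": -2, "fingers": 0.6}, {"wx": 0, "wy": 0, "wz": 0, "dx": 0, "dy": 0, "dz": -2, "fingers": 0.6}, {"wx": 0, "wy": 0, "wz": 0, "dx": 1.2, "dy": -0.9, "dz": 0, "fingers": 0.6}, {"wx": 0, "wy": 0, "wz": 0, "dx": 2.4, "dy": -1.7, "dz": 0, "fingers": 0.6}, {"wx": 0, "wy": 0, "wz": 0, "dx": 2.4, "dy": -1.7, "dz": 0, "fingers": 0.6}, {"wx": 0, "wy": 0, "wz": 0, "dx": 2.4, "dy": -1.7, "dz": 0, "fingers": 0.6}, {"wx": 0, "wy": 0, "wz": 0, "dx": 2.4, "dy": -1.7, "dz": 0, "fingers": 0.6}, {"wx": 0, "wy": 0, "wz": 0, "dx": 2.4, "dy": -1.7, "dz": 0, "fingers": 0.6}, {"wx": 0, "wy": 0, "wz": 0, "dx": 2.4, "dy": -1.7, "dz": 0, "fingers": 0.6}, {"wx": 0, "wy": 0, "wz": 0, "dx": 2.4, "dy": -1.7, "dz": 0, "fingers": 0.6}, {"wx": 0, "wy": 0, "wz": 0, "dx": 2.4, "dy": -1.7, "dz": 0, "fingers": 0.6}, {"wx": 0, "wy": 0, "wz": 0, "dx": 2.4, "dy": -1.7, "dz": 0, "fingers": 0.6}, {"wx": 0, "wy": 0, "wz": 0, "dx": 2.4, "dy": -1.7, "dz": 0, "fingers": 0.6}, {"wx": 0, "wy": 0, "wz": 0, "dx": 2.4, "dy": -1.7, "dz": 0, "fingers": 0.6}, {"wx": 0, "wy": 0, "wz": 0, "dx": 2.4, "dy": -1.7, "dz": 0, "fingers": 0.6}, {"wx": 0, "wy": 0, "wz": 0, "dx": 2.4, "dy": -1.7, "dz": 0, "fingers": 0.6}, {"wx": 0, "wy": 0, "wz": 0, "dx": 0.6, "dy": -0.7, "dz": 0, "fingers": 0.6}]'

```text
clock: 7.02
position: [0.396, -0.2513, 0.2457]
ee_rot: [-0.331, 3.123, -0.001]
force: [0.2, 1.0, -3.1]
opening: 0.0517
grip_force: 63.2
```

Request:
step_arm --moves '[{"wx": 0, "wy": 0, "wz": 0, "dx": 0, "dy": 0, "dz": 1, "fingers": 0.6}, {"wx": 0, "wy": 0, "wz": 0, "dx": 0, "dy": 0, "dz": 2.5, "fingers": 0.6}, {"wx": 0, "wy": 0, "wz": 0, "dx": 0, "dy": 0, "dz": 3, "fingers": 0.6}, {"wx": 0, "wy": 0, "wz": 0, "dx": 0, "dy": 0, "dz": 3, "fingers": 0.6}, {"wx": 0, "wy": 0, "wz": 0, "dx": 0, "dy": 0, "dz": 3, "fingers": 0.6}, {"wx": 0, "wy": 0, "wz": 0, "dx": 0, "dy": 0, "dz": 3, "fingers": 0.6}, {"wx": 0, "wy": 0, "wz": 0, "dx": 0, "dy": 0, "dz": 2.5, "fingers": 0.6}, {"wx": 0, "wy": 0, "wz": 0, "dx": 0, "dy": 0, "dz": 2, "fingers": 0.6}, {"wx": 0, "wy": 0, "wz": 0, "dx": 0, "dy": 0, "dz": 1, "fingers": 0.6}, {"wx": 0, "wy": 0, "wz": 0, "dx": 0, "dy": 0, "dz": 0, "fingers": 0.6}, {"wx": 0, "wy": 0, "wz": 0, "dx": 0, "dy": 0, "dz": 0, "fingers": 0.6}]'

```text
clock: 8.4
position: [0.3974, -0.2505, 0.0356]
ee_rot: [-0.335, 3.123, -0.001]
force: [-0.5, -0.7, -1.8]
opening: 0.052
grip_force: 63.2
```

Request:
step_arm --moves '[{"wx": 0, "wy": 0, "wz": 0, "dx": 0, "dy": 0, "dz": 0.5, "fingers": 0.6}, {"wx": 0, "wy": 0, "wz": 0, "dx": 0, "dy": 0, "dz": 0.4, "fingers": 0.6}, {"wx": 0, "wy": 0, "wz": 0, "dx": 0, "dy": 0, "dz": 0.3, "fingers": 0.6}, {"wx": 0, "wy": 0, "wz": 0, "dx": 0, "dy": 0, "dz": 0, "fingers": 0.6}, {"wx": 0, "wy": 0, "wz": 0, "dx": 0, "dy": 0, "dz": 0, "fingers": 0.6}]'

```text
clock: 9.02
position: [0.3968, -0.2504, 0.0228]
ee_rot: [-0.334, 3.124, 0.0]
force: [0.2, 0.5, -2.0]
opening: 0.0517
grip_force: 63.3
```

Request:
step_arm --moves '[{"wx": 0, "wy": 0, "wz": 0, "dx": 0, "dy": 0, "dz": 0.15, "fingers": 0.6}, {"wx": 0, "wy": 0, "wz": 0, "dx": 0, "dy": 0, "dz": 0.1, "fingers": 0.6}, {"wx": 0, "wy": 0, "wz": 0, "dx": 0, "dy": 0, "dz": 0, "fingers": 0.6}]'

```text
clock: 9.4
position: [0.3972, -0.2505, 0.0221]
ee_rot: [-0.334, 3.123, -0.001]
force: [-5.2, 3.4, 10.8]
opening: 0.0525
grip_force: 64.5
```

Request:
step_arm --moves '[{"wx": 0, "wy": 0, "wz": 0, "dx": 0, "dy": 0, "dz": -0.1, "fingers": 0.6}, {"wx": 0, "wy": 0, "wz": 0, "dx": 0, "dy": 0, "dz": 0, "fingers": 0}, {"wx": 0, "wy": 0, "wz": 0, "dx": 0, "dy": 0, "dz": 0, "fingers": 0}, {"wx": 0, "wy": 0, "wz": 0, "dx": 0, "dy": 0, "dz": 0, "fingers": 0}, {"wx": 0, "wy": 0, "wz": 0, "dx": 0, "dy": 0, "dz": 0, "fingers": 0}, {"wx": 0, "wy": 0, "wz": 0, "dx": 0, "dy": 0, "dz": -1, "fingers": 0}, {"wx": 0, "wy": 0, "wz": 0, "dx": 0, "dy": 0, "dz": -2, "fingers": 0}, {"wx": 0, "wy": 0, "wz": 0, "dx": 0, "dy": 0, "dz": -3, "fingers": 0}, {"wx": 0, "wy": 0, "wz": 0, "dx": 0, "dy": 0, "dz": -3, "fingers": 0}, {"wx": 0, "wy": 0, "wz": 0, "dx": 0, "dy": 0, "dz": -4, "fingers": 0}, {"wx": 0, "wy": 0, "wz": 0, "dx": 0, "dy": 0, "dz": -4, "fingers": 0}, {"wx": 0, "wy": 0, "wz": 0, "dx": 0, "dy": 0, "dz": 0, "fingers": 1}]'

```text
clock: 10.9
position: [0.3981, -0.2513, 0.1957]
ee_rot: [-0.334, 3.118, -0.008]
force: [-0.4, -0.0, -0.8]
opening: 0.0694
grip_force: 0.0
```

Run:
```python
from h import *
from plant import bot
for n in("side","scene"):
    c=bot.read_camera(n);np.savez(n+"2.npz",**c)
    print(n,proj(c,[.397,-.25,.075]).round(1),proj(c,[.397,-.25,0]).round(1))
    if n=="side":cv2.imwrite("pics/s2.png",cv2.resize(c["pixels"][130:430,100:500,::-1],None,fx=2,fy=2))
th=.2145;r=lambda q:np.array([.6175+q[0]*np.cos(th)-q[1]*np.sin(th),.0585+q[0]*np.sin(th)+q[1]*np.cos(th)])
s=bot.state();print(s["position"],s["force"],s["opening"]);M=R.from_rotvec(s["ee_rot"]).as_matrix()
t=r((-.137,-.085));print(t,M.T@(np.append(t,.17)-s["position"])*100)
```

```text
side [259.3 327.1] [262.7 349.8]
scene [273.7 167.3] [275.4 182.5]
[ 0.39674947 -0.2503313   0.19156257] [-0.45829769 -0.54867216 -0.8990509 ] 0.05521657978840861
[ 0.50173264 -0.05371372] [-14.41944697  16.99648451   2.15589795]
```

View pics/s2.png

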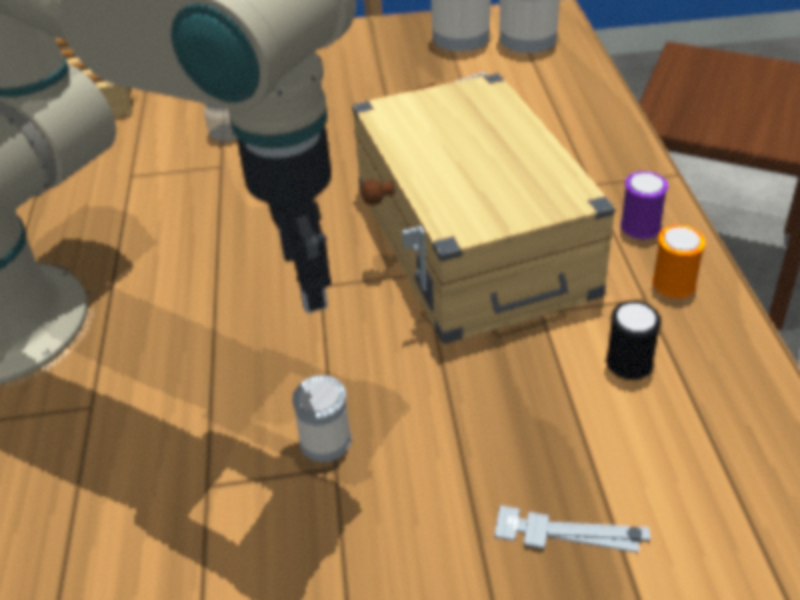

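Request:
step_arm --moves '[{"wx": 0, "wy": 0, "wz": 0, "dx": -1.8, "dy": 2.1, "dz": -0.3, "fingers": 1}, {"wx": 0, "wy": 0, "wz": 0, "dx": -1.8, "dy": 2.1, "dz": -0.3, "fingers": 1}, {"wx": 0, "wy": 0, "wz": 0, "dx": -1.8, "dy": 2.1, "dz": 0, "fingers": 1}, {"wx": 0, "wy": 0, "wz": 0, "dx": -1.8, "dy": 2.1, "dz": 0, "fingers": 1}, {"wx": 0, "wy": 0, "wz": 0, "dx": -1.8, "dy": 2.1, "dz": 0, "fingers": 1}, {"wx": 0, "wy": 0, "wz": 0, "dx": -1.8, "dy": 2.1, "dz": 0, "fingers": 1}, {"wx": 0, "wy": 0, "wz": 0, "dx": -1.8, "dy": 2.1, "dz": 0, "fingers": 1}, {"wx": 0, "wy": 0, "wz": 0, "dx": -1.8, "dy": 2.1, "dz": 0, "fingers": 1}, {"wx": 0, "wy": 0, "wz": 0, "dx": 0, "dy": 0, "dz": 0, "fingers": 1}, {"wx": 0, "wy": 0, "wz": 0, "dx": 0, "dy": 0, "dz": 1.5, "fingers": 1}, {"wx": 0, "wy": 0, "wz": 0, "dx": 0, "dy": 0, "dz": 1.5, "fingers": 1}, {"wx": 0, "wy": 0, "wz": 0, "dx": 0, "dy": 0, "dz": 1.5, "fingers": 1}, {"wx": 0, "wy": 0, "wz": 0, "dx": 0, "dy": 0, "dz": 1.5, "fingers": 1}, {"wx": 0, "wy": 0, "wz": 0, "dx": 0, "dy": 0, "dz": 1, "fingers": 1}, {"wx": 0, "wy": 0, "wz": 0, "dx": 0, "dy": 0, "dz": 0, "fingers": 1}]'

```text
clock: 12.88
position: [0.5015, -0.0556, 0.1264]
ee_rot: [0.334, -3.122, -0.001]
force: [-1.0, 0.1, 0.2]
opening: -0.0002
grip_force: 0.0
```

Request:
step_arm --moves '[{"wx": 0, "wy": 0, "wz": 0, "dx": 0, "dy": -0.7, "dz": 0, "fingers": 1}, {"wx": 0, "wy": 0, "wz": 0, "dx": 0, "dy": -0.7, "dz": 0, "fingers": 1}, {"wx": 0, "wy": 0, "wz": 0, "dx": 0, "dy": -0.7, "dz": 0, "fingers": 1}, {"wx": 0, "wy": 0, "wz": 0, "dx": 0, "dy": -0.7, "dz": 0, "fingers": 1}, {"wx": 0, "wy": 0, "wz": 0, "dx": 0, "dy": -0.7, "dz": 0, "fingers": 1}, {"wx": 0, "wy": 0, "wz": 0, "dx": 0, "dy": -0.7, "dz": 0, "fingers": 1}, {"wx": 0, "wy": 0, "wz": 0, "dx": 0, "dy": -0.7, "dz": 0, "fingers": 1}, {"wx": 0, "wy": 0, "wz": 0, "dx": 0, "dy": -0.7, "dz": 0, "fingers": 1}, {"wx": 0, "wy": 0, "wz": 0, "dx": 0, "dy": -0.6, "dz": 0, "fingers": 1}]'

```text
clock: 14.0
position: [0.5152, -0.1167, 0.1273]
ee_rot: [-0.334, 3.124, 0.0]
force: [0.4, 0.3, -0.4]
opening: -0.0003
grip_force: 0.0
```

Request:
step_arm --moves '[{"wx": 0, "wy": 0, "wz": 0, "dx": 0.3, "dy": 1, "dz": 0, "fingers": 1}, {"wx": 0, "wy": 0, "wz": 0, "dx": 0.3, "dy": 0.5, "dz": -1.5, "fingers": 1}, {"wx": 0, "wy": 0, "wz": 0, "dx": 1, "dy": 0, "dz": -3, "fingers": 1}, {"wx": 0, "wy": 0, "wz": 0, "dx": 2, "dy": 0, "dz": -3, "fingers": 1}, {"wx": 0, "wy": 0, "wz": 0, "dx": 2, "dy": 0, "dz": 0, "fingers": 0.3}, {"wx": 0, "wy": 0, "wz": 0, "dx": 0, "dy": 0, "dz": 0, "fingers": 0.3}, {"wx": 0, "wy": 0, "wz": 0, "dx": 0, "dy": 0, "dz": 0, "fingers": 0.3}]'

```text
clock: 14.88
position: [0.4574, -0.1131, 0.2026]
ee_rot: [-0.335, 3.123, 0.0]
force: [0.2, 0.7, -1.2]
opening: 0.0543
grip_force: 0.0
```

Run:
```python
from h import *
from plant import bot
for n in("side","wrist"):
    c=bot.read_camera(n);np.savez(n+"3.npz",**c)
    p=c["pixels"][:,:,::-1]
    if n=="side":a=cv2.resize(p[155:305,260:430],None,fx=3,fy=3,interpolation=2)
    else: b=cv2.resize(p,None,fx=.5,fy=.5)
o=np.zeros((450,800,3),np.uint8);o[:,:510]=a;o[:240,510:]=b[:,15:305];cv2.imwrite("pics/s3.png",o)
s=bot.state();print(s["position"],s["ee_rot"],s["force"],s["opening"],s["joint_positions"].round(3))
```

```text
[ 0.4574184  -0.11310501  0.20205427] [ 3.35054425e-01 -3.12320419e+00 -6.83056511e-04] [-0.83267218  0.12576134 -0.45544005] 0.05988520516297281 [-0.321 -0.101  1.547  0.     1.696 -2.105]
```

View pics/s3.png

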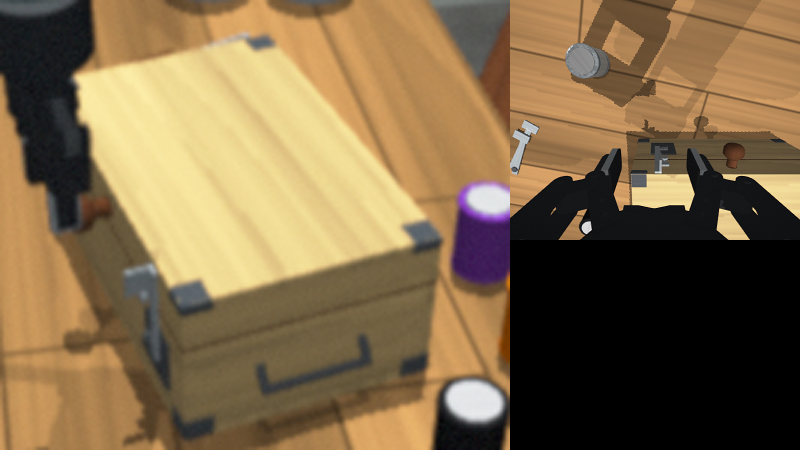

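Run:
```python
from h import *
w=load("wrist3");a=load("side0");b=load("side3")
f=lambda im,y,x,h,wd,k:cv2.resize(im["pixels"][y:y+h,x:x+wd,::-1],None,fx=k,fy=k,interpolation=2)
o=np.zeros((600,800,3),np.uint8)
o[:280,:800]=f(w,255,220,70,200,4)
o[280:600,:400]=f(a,230,285,40,50,8);o[280:600,400:]=f(b,230,285,40,50,8)
cv2.imwrite("pics/z4.png",o)
th=.2145;r=lambda q:np.array([.6175+q[0]*np.cos(th)-q[1]*np.sin(th),.0585+q[0]*np.sin(th)+q[1]*np.cos(th),q[2]])
for q in ((-.115,-.123,.151),(-.139,-.123,.151),(-.139,-.123,.127),(-.124,-.115,.115),(-.11,-.17,.145),(-.138,0,.12),(-.115,-.115,.065)):
    print(q,((proj(w,r(q))-[220,255])*4).round(),((proj(a,r(q))-[285,230])*8+[0,280]).round())
```

```text
(-0.115, -0.123, 0.151) [448. 375.] [205. 382.]
(-0.139, -0.123, 0.151) [449. 265.] [126. 403.]
(-0.139, -0.123, 0.127) [444. 205.] [130. 467.]
(-0.124, -0.115, 0.115) [479. 242.] [170. 469.]
(-0.11, -0.17, 0.145) [210. 380.] [281. 493.]
(-0.138, 0, 0.12) [1029.  193.] [  3. 247.]
(-0.115, -0.115, 0.065) [466. 176.] [205. 587.]
```

View pics/z4.png

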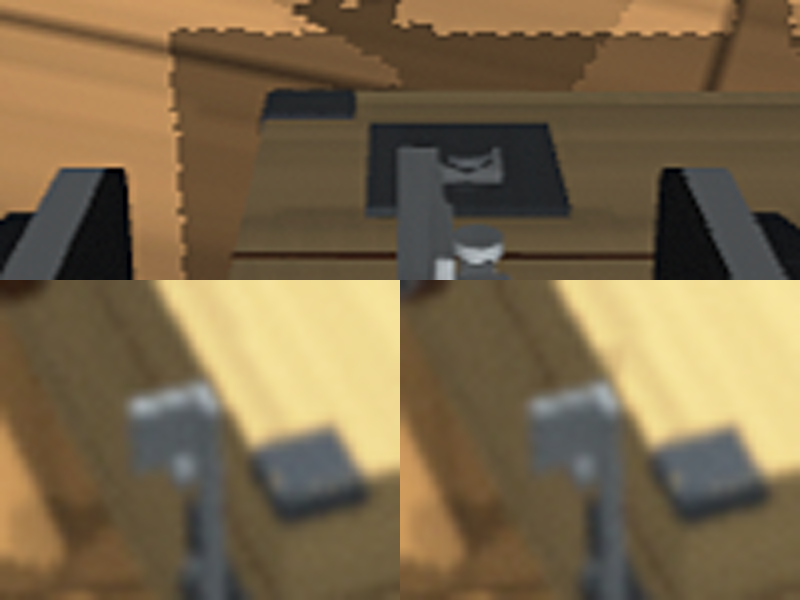

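Run:
```python
from h import *
c=load("side3");d=load("side0");k=lambda q:(proj(c,q)).round(1)
M=R.from_rotvec([.335,-3.123,0]).as_matrix();p=np.array([.4574,-.1131,.202])
print("tcp",k(p),"fingers -y",[k(p+M@np.array([x,-.0295,z])) for x in(-.011,.011) for z in(0,-.01,-.019)])
a=load("side2");b=load("scene2");e=load("scene0")
A,B=[cv2.cvtColor(i["pixels"],cv2.COLOR_RGB2GRAY).astype(np.float32) for i in(d,c)]
print("shift hook",cv2.phaseCorrelate(A[240:275,298:322],B[240:275,298:322]),"box",cv2.phaseCorrelate(A[270:300,325:400],B[270:300,325:400]))
```

```text
tcp [277.8 236.3] fingers -y [array([286.9, 243. ]), array([286.6, 239.4]), array([286.3, 236.1]), array([277. , 245.6]), array([276.7, 241.9]), array([276.3, 238.6])]
shift hook ((0.013101328103443777, -0.012256543365282369), 0.9954026283489333) box ((0.5444159719640567, 0.017379618712684675), 0.9972240308125814)
```

Run:
```python
from h import *
from plant import bot
c=bot.read_camera("side");np.savez("side4.npz",**c);e=bot.read_camera("scene");np.savez("scene4.npz",**e)
s=bot.state();p=s["position"];M=R.from_rotvec(s["ee_rot"]).as_matrix();h=s["opening"]/2+.007
print(p,s["opening"],"side tcp",proj(c,p),"near/far",[proj(c,p+M@np.array([0,y,-.009])).round(1) for y in(-h,h)],"scene",proj(e,p),[proj(e,p+M@np.array([0,y,-.009])).round(1) for y in(-h,h)])
o=np.zeros((600,800,3),np.uint8)
for i,(q,w) in enumerate(((c,proj(c,p)),(e,proj(e,p)))):
    x,y=(w-[25,45]).astype(int);k=cv2.resize(q["pixels"][y:y+75,x:x+50,::-1],None,fx=8,fy=8,interpolation=2).copy()
    for yy in(-h,h):
        for xx in(-.011,.011):
            for zz in (-.009,-.03):
                u=((proj(q,p+M@np.array([xx,yy,zz]))-[x,y]+.5)*8).astype(int);cv2.circle(k,tuple(int(t) for t in u),4,(0,0,255) if yy<0 else (0,255,0),-1)
    o[:,i*400:i*400+400]=k
cv2.imwrite("pics/z5.png",o)
```

```text
[ 0.45737217 -0.11321059  0.20193969] 0.0601593680865538 side tcp [277.84271412 236.34062669] near/far [array([282.8, 243.2]), array([272.6, 223.5])] scene [298.12131129 170.06369671] [array([285.7, 164.5]), array([310.5, 171.3])]
```

View pics/z5.png

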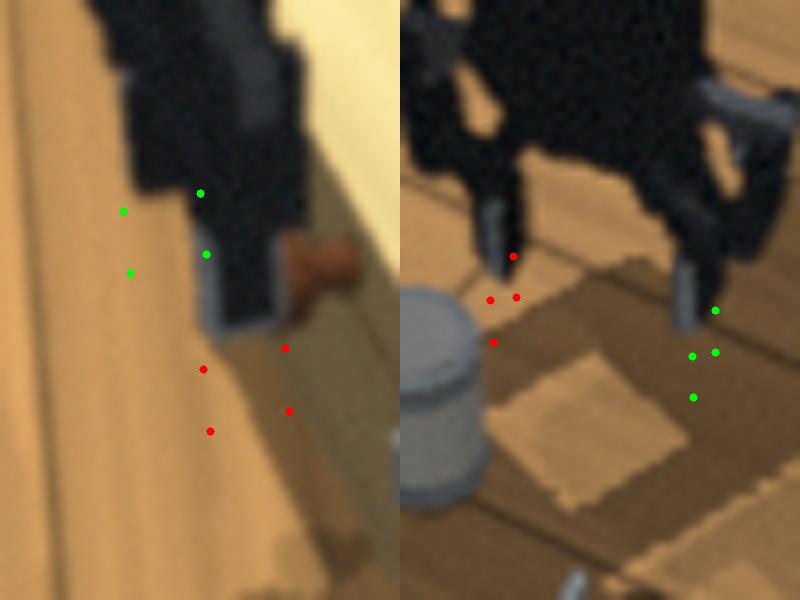

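Request:
step_arm --moves '[{"wx": 0, "wy": 0, "wz": 0, "dx": 0, "dy": 2.5, "dz": 0, "fingers": 1}, {"wx": 0, "wy": 0, "wz": 0, "dx": 0, "dy": 2.4, "dz": 1, "fingers": 1}, {"wx": 0, "wy": 0, "wz": 0, "dx": 0, "dy": 0, "dz": 3, "fingers": 1}, {"wx": 0, "wy": 0, "wz": 0, "dx": 0, "dy": 0, "dz": 3, "fingers": 1}, {"wx": 0, "wy": 0, "wz": 0, "dx": 0, "dy": 0, "dz": 2.7, "fingers": 1}, {"wx": 0, "wy": 0, "wz": 0, "dx": 0, "dy": 0, "dz": 0, "fingers": 1}, {"wx": 0, "wy": 0, "wz": 0, "dx": -1.8, "dy": 0, "dz": 0, "fingers": 1}, {"wx": 0, "wy": 0, "wz": 0, "dx": -1.8, "dy": 0, "dz": 0, "fingers": 1}, {"wx": 0, "wy": 0, "wz": 0, "dx": -1.9, "dy": 0, "dz": 0, "fingers": 1}, {"wx": 0, "wy": 0, "wz": 0, "dx": 0, "dy": -0.7, "dz": 0, "fingers": 1}, {"wx": 0, "wy": 0, "wz": 0, "dx": 0, "dy": -0.7, "dz": 0, "fingers": 1}, {"wx": 0, "wy": 0, "wz": 0, "dx": 0, "dy": -0.7, "dz": 0, "fingers": 1}, {"wx": 0, "wy": 0, "wz": 0, "dx": 0, "dy": -0.6, "dz": 0, "fingers": 1}, {"wx": 0, "wy": 0, "wz": 0, "dx": 0, "dy": -0.6, "dz": 0, "fingers": 1}, {"wx": 0, "wy": 0, "wz": 0, "dx": 0, "dy": -0.5, "dz": 0, "fingers": 1}]'

```text
clock: 16.95
position: [0.5086, -0.0914, 0.1053]
ee_rot: [0.334, -3.124, -0.0]
force: [-0.4, 0.4, 0.4]
opening: -0.0001
grip_force: 0.3
```

Request:
step_arm --moves '[{"wx": 0, "wy": 0, "wz": 0, "dx": 0, "dy": -0.6, "dz": 0, "fingers": 1}, {"wx": 0, "wy": 0, "wz": 0, "dx": 0, "dy": -0.6, "dz": 0, "fingers": 1}, {"wx": 0, "wy": 0, "wz": 0, "dx": 0, "dy": -0.6, "dz": 0, "fingers": 1}]'

```text
clock: 17.32
position: [0.5125, -0.1091, 0.1053]
ee_rot: [-0.334, 3.124, -0.0]
force: [0.5, 1.1, 0.4]
opening: 0.0004
grip_force: 0.1
```

Run:
```python
from h import *
from plant import bot
c=bot.read_camera("side");np.savez("side6.npz",**c);d=load("side0");c4=load("side4")
A,B,D=[cv2.cvtColor(i["pixels"],cv2.COLOR_RGB2GRAY).astype(np.float32) for i in(d,c,c4)]
# coarse diff map at the hook, 3px blocks
print(np.abs(A-B)[236:290,290:335].reshape(18,3,15,3).mean((1,3)).astype(int))
s=bot.state();print(s["position"],s["force"])
```

```text
[[  1   2  34  57  60  57 148 157 173  98  23  23  23  22   4]
 [  1   2  17  56  58  63  97 159 165  87  24  22  24  14   3]
 [  2   2   3  45  73  95 109 145 116  29  23  24  22   8   2]
 [  3   2   1  29  96  86  61  56  37  24  23  24  23   6   2]
 [  2   2   2   7  40  62  29   1  13  22  18  17  19   2   2]
 [  2   1   2   7  34  76  46  17   3  21  16  12  10   1   2]
 [  2   2   2   3  24  41  19  10   1  22  39  14   6   2   2]
 [  1   1   2   1   2   3  13   1   2   2   8   2   1   2   1]
 [  1   1   2   2   2   1  11  10   4   1   2   2   1   2   2]
 [  3   1   1   2   1   1  11  13   2   2   1   1   2   1   1]
 [  1   1   1   1   2   2   1   9   6   1   2   1   2   2   2]
 [  1   3   2   2   2   1   1   8   5   1   1   1   2   1   1]
 [  3   1   2   1   2   1   4   5   2   1   1   1   2   1   2]
 [ 16  14  16  14  15  14   2   7   1   1   1   1   1   2   2]
 [ 13  12  16  19  20  21   9   1   2   0   2   2   2   2   1]
 [  2   2   2  16  20  20  15   1   2   1   1   2   2   1   2]
 [  3   2   2  13  19  21  15   2   1   1   1   2   2   1   1]
 [  3   2   1  16  21  19  16   2   1   1   1   1   2   3   3]]
[ 0.51261826 -0.10972812  0.10536749] [-0.04290431 -1.29267888 -0.54811665]
```

Request:
step_arm --moves '[{"wx": 0, "wy": 0, "wz": 0, "dx": 0, "dy": -0.7, "dz": 0, "fingers": 1}, {"wx": 0, "wy": 0, "wz": 0, "dx": 0, "dy": -0.7, "dz": 0, "fingers": 1}, {"wx": 0, "wy": 0, "wz": 0, "dx": 0, "dy": -0.7, "dz": 0, "fingers": 1}, {"wx": 0, "wy": 0, "wz": 0, "dx": 0, "dy": -0.7, "dz": 0, "fingers": 1}, {"wx": 0, "wy": 0, "wz": 0, "dx": 0, "dy": 0, "dz": 0, "fingers": 1}, {"wx": 0, "wy": 0, "wz": 0, "dx": 0, "dy": 1, "dz": 0, "fingers": 1}, {"wx": 0, "wy": 0, "wz": 0, "dx": 2, "dy": 0, "dz": 0, "fingers": 1}, {"wx": 0, "wy": 0, "wz": 0, "dx": 2, "dy": 0, "dz": -2, "fingers": 1}, {"wx": 0, "wy": 0, "wz": 0, "dx": 2, "dy": 2, "dz": -3, "fingers": 0.2}, {"wx": 0, "wy": 0, "wz": 0, "dx": 0, "dy": 3, "dz": -3, "fingers": 0.2}, {"wx": 0, "wy": 0, "wz": 0, "dx": 0, "dy": 3, "dz": 0, "fingers": 0.2}, {"wx": 0, "wy": 0, "wz": 0, "dx": 0, "dy": 3, "dz": 0, "fingers": 0.2}, {"wx": 0, "wy": 0, "wz": 0, "dx": 0, "dy": 3, "dz": 0, "fingers": 0.2}, {"wx": 0, "wy": 0, "wz": 0, "dx": 0, "dy": 0, "dz": 0, "fingers": 0.2}]'

```text
clock: 19.12
position: [0.4275, -0.0002, 0.1855]
ee_rot: [-0.34, 3.123, 0.0]
force: [-0.7, -0.6, 0.7]
opening: 0.0683
grip_force: 0.0
```

Run:
```python
from h import *
from plant import bot
c=bot.read_camera("side");np.savez("side7.npz",**c);d=load("side0")
P=c["pixels"].astype(int);b=P[...,2]-P[...,0];Q=d["pixels"].astype(int);b0=Q[...,2]-Q[...,0]
f=lambda m:np.array2string(m[240:300:2,294:334:2],max_line_width=200)
print(f(np.where(b>0,1,0)));print(f(np.where(b0>0,1,0)))
th=.2145;r=lambda q:np.array([.6175+q[0]*np.cos(th)-q[1]*np.sin(th),.0585+q[0]*np.sin(th)+q[1]*np.cos(th),q[2]])
for a in(0,.2,.4,.6,.8,1.0,1.2):
    g=a+.108;print(a,proj(c,r((-.139,-.115-.0744*np.sin(g),.065+.0744*np.cos(g)))).round(1))
s=bot.state();M=R.from_rotvec(s["ee_rot"]).as_matrix();print(s["position"],s["opening"],s["joint_positions"].round(2))
g=s["position"]-r((0,0,0));print("local",g@[np.cos(th),np.sin(th),0],g@[-np.sin(th),np.cos(th),0])
```

```text
[[0 0 0 0 0 0 0 0 0 0 0 0 0 0 0 0 0 0 0 0]
 [0 0 0 0 0 0 0 0 0 0 0 0 0 0 0 0 0 0 0 0]
 [0 0 0 0 0 0 0 0 0 0 0 0 0 0 0 0 0 0 0 0]
 [0 0 0 0 0 0 0 0 0 0 0 0 0 0 0 0 0 0 0 0]
 [0 0 0 0 0 0 0 0 0 0 0 0 0 0 0 0 0 0 0 0]
 [0 0 0 0 0 0 0 0 0 0 0 0 0 0 1 1 1 0 0 0]
 [0 0 0 0 0 0 0 1 1 0 0 0 1 1 1 1 1 0 0 0]
 [0 0 0 0 0 0 0 1 0 0 0 0 0 1 1 1 1 1 0 0]
 [0 0 0 0 0 0 0 0 0 0 0 0 0 1 1 1 1 1 0 0]
 [0 0 0 0 0 0 0 0 0 1 1 0 0 1 1 1 0 0 0 0]
 [0 0 0 0 0 0 0 0 1 1 1 1 0 0 0 0 0 0 0 0]
 [0 0 0 0 0 0 0 1 1 1 1 1 0 0 0 0 0 0 0 0]
 [0 0 0 0 0 0 0 1 1 1 1 1 0 0 0 0 0 0 0 0]
 [0 0 0 0 0 0 0 1 1 1 1 0 0 0 0 0 0 0 0 0]
 [0 0 0 0 0 0 0 1 1 1 1 0 0 0 0 0 0 0 0 0]
 [0 0 0 0 0 0 0 0 1 1 1 0 0 0 0 0 0 0 0 0]
 [0 0 0 0 0 0 0 0 1 1 1 0 0 0 0 0 0 0 0 0]
 [0 0 0 0 0 0 0 0 0 1 1 0 0 0 0 0 0 0 0 0]
 [0 0 0 0 0 0 0 0 0 1 1 0 0 0 0 0 0 0 0 0]
 [0 0 0 0 0 0 0 0 0 0 1 0 0 0 0 0 0 0 0 0]
 [0 0 0 0 0 0 0 0 0 0 1 0 0 0 0 0 0 0 0 0]
 [0 0 0 0 0 0 0 0 0 0 0 0 0 0 0 0 0 0 0 0]
 [0 0 0 0 0 0 0 0 0 0 0 0 0 0 0 0 0 0 0 0]
 [0 0 0 0 0 0 0 0 0 0 0 0 0 0 0 0 0 0 0 0]
 [0 0 0 0 0 0 0 0 0 0 0 0 0 0 0 0 0 0 0 0]
 [0 0 0 0 0 0 0 0 0 0 0 0
[... 1049 characters left out ...]
]
 [0 0 0 0 0 0 0 0 0 0 1 0 0 0 0 0 0 0 0 0]
 [0 0 0 0 0 0 0 0 0 0 0 0 0 0 0 0 0 0 0 0]
 [0 0 0 0 0 0 0 0 0 0 0 0 0 0 0 0 0 0 0 0]
 [0 0 0 0 0 0 0 0 0 0 0 0 0 0 0 0 0 0 0 0]
 [0 0 0 0 0 0 0 0 0 0 0 0 0 0 0 0 0 0 0 0]
 [0 0 0 0 0 0 0 0 0 0 0 0 0 0 0 0 0 0 0 0]
 [0 0 0 0 0 0 0 0 0 0 0 0 0 0 0 0 0 0 0 0]
 [0 0 0 0 0 0 0 0 0 0 0 0 0 0 0 0 0 0 0 0]
 [0 0 0 0 0 0 0 0 0 0 0 0 0 0 0 0 1 1 0 0]
 [0 0 0 0 0 0 0 0 0 0 0 0 0 0 1 1 1 1 0 0]]
0 [301.  249.4]
0.2 [303.2 254.2]
0.4 [305.3 259.9]
0.6 [307.3 266. ]
0.8 [309.  272.4]
1.0 [310.4 278.7]
1.2 [311.4 284.6]
[ 0.42771786 -0.00122912  0.18545749] 0.06799796696641101 [-0.09 -0.23  1.69 -0.    1.68 -1.88]
local -0.19814676481612256 -0.01796348217322312
```

Request:
step_arm --moves '[{"wx": 0, "wy": -0.12, "wz": 0, "dx": 0, "dy": 0.9, "dz": 0, "fingers": 0.2}, {"wx": 0, "wy": -0.12, "wz": 0, "dx": 0, "dy": 0.9, "dz": 0, "fingers": 0.2}, {"wx": 0, "wy": -0.12, "wz": 0, "dx": 0, "dy": 0, "dz": 0, "fingers": 0.2}, {"wx": 0, "wy": -0.12, "wz": 0, "dx": 0, "dy": 0, "dz": 0, "fingers": 0.2}, {"wx": 0, "wy": -0.12, "wz": 0, "dx": 0, "dy": 0, "dz": 0, "fingers": 0.2}, {"wx": 0, "wy": 0, "wz": 0, "dx": 0, "dy": 0, "dz": 0, "fingers": 0.2}]'

```text
clock: 19.92
position: [0.4232, 0.0145, 0.1844]
ee_rot: [-0.268, 2.53, 0.082]
force: [0.1, -0.5, 0.5]
opening: 0.0685
grip_force: 0.0
```

```bash
cat >> h.py <<'E'
th=.2145;C=np.array([.6175,.0585,0]);BX=np.array([[np.cos(th),-np.sin(th),0],[np.sin(th),np.cos(th),0],[0,0,1]])
r=lambda q:C+BX@np.asarray(q)
E
python3 - <<'E'
from h import *
from plant import bot
s=bot.state();p=s["position"];M=R.from_rotvec(s["ee_rot"]).as_matrix()
print(p,s["joint_positions"].round(3),s["opening"]);print("tool in box",(BX.T@M).round(3),"tcp local",BX.T@(p-C))
k=r((-.138,0,.12));g=p+M@[0,0,-.037];print("delta tool cm",M.T@(k-g)*100)
E
```

```text
[0.42322199 0.01454408 0.18444244] [-0.235 -0.82   2.19   0.261  1.23  -2.036] 0.06845224710608777
tool in box [[-0.826  0.004  0.564]
 [ 0.003  1.    -0.002]
 [-0.564 -0.    -0.826]] tcp local [-0.19918214 -0.00159478  0.18444244]
delta tool cm [-1.41562277  0.18424082 12.47201973]
```

Request:
step_arm --moves '[{"wx": 0, "wy": 0, "wz": 0, "dx": -0.7, "dy": 0.1, "dz": 1.5, "fingers": 0.2}, {"wx": 0, "wy": 0, "wz": 0, "dx": -0.7, "dy": 0.1, "dz": 1.5, "fingers": 0.2}, {"wx": 0, "wy": 0, "wz": 0, "dx": 0, "dy": 0, "dz": 2, "fingers": 0.2}, {"wx": 0, "wy": 0, "wz": 0, "dx": 0, "dy": 0, "dz": 2, "fingers": 0.2}, {"wx": 0, "wy": 0, "wz": 0, "dx": 0, "dy": 0, "dz": 2, "fingers": 0.2}, {"wx": 0, "wy": 0, "wz": 0, "dx": 0, "dy": 0, "dz": 1, "fingers": 0.2}, {"wx": 0, "wy": 0, "wz": 0, "dx": 0, "dy": 0, "dz": 0, "fingers": 0.2}]'

```text
clock: 20.8
position: [0.4903, 0.0319, 0.1102]
ee_rot: [-0.271, 2.532, 0.084]
force: [0.0, -0.0, 0.6]
opening: 0.0683
grip_force: 0.0
```

Run:
```python
from h import *
from plant import bot
c=bot.read_camera("side");e=bot.read_camera("scene");s=bot.state();p=s["position"];M=R.from_rotvec(s["ee_rot"]).as_matrix()
k=r((-.138,0,.12));print(p,s["joint_positions"].round(2),s["opening"],s["force"],"delta",M.T@(k-(p+M@[0,0,-.037]))*100)
o=np.zeros((600,800,3),np.uint8);h=s["opening"]/2
for i,q in enumerate((c,e)):
    x,y=(proj(q,k)-[25,40]).astype(int);im=cv2.resize(q["pixels"][y:y+75,x:x+50,::-1],None,fx=8,fy=8,interpolation=2).copy()
    D=lambda w,col:cv2.circle(im,tuple(int(t) for t in (proj(q,w)-[x,y]+.5)*8),4,col,-1)
    D(k,(255,0,255))
    for yy in(-h,h):
        D(p+M@[0,yy,-.03],(0,0,255));D(p+M@[0,yy,-.042],(0,255,0))
    o[:,i*400:i*400+400]=im
cv2.imwrite("pics/z8.png",o)
```

```text
[0.49048342 0.03174023 0.11135724] [-0.13 -0.5   2.15  0.24  0.93 -2.01] 0.06854145872231585 [ 0.70929471 -0.58144842 -0.4555378 ] delta [ 0.1883058  -0.09021979  2.52381838]
```

View pics/z8.png

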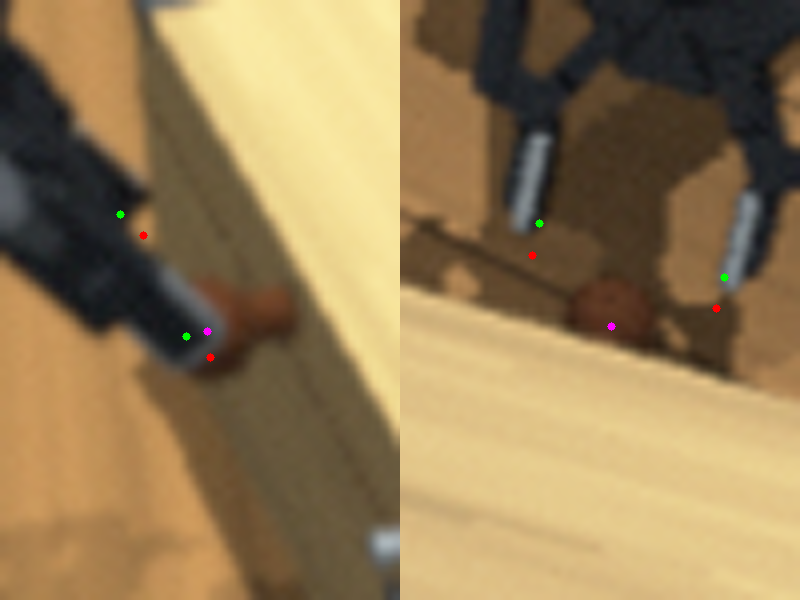

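Request:
step_arm --moves '[{"wx": 0, "wy": 0, "wz": 0, "dx": 0.2, "dy": -0.1, "dz": 1, "fingers": 0.2}, {"wx": 0, "wy": 0, "wz": 0, "dx": 0, "dy": 0, "dz": 1.2, "fingers": 0.2}, {"wx": 0, "wy": 0, "wz": 0, "dx": 0, "dy": 0, "dz": 1.1, "fingers": 0.2}, {"wx": 0, "wy": 0, "wz": 0, "dx": 0, "dy": 0, "dz": 0, "fingers": 0.2}, {"wx": 0, "wy": 0, "wz": 0, "dx": 0, "dy": 0, "dz": 0, "fingers": 0.9}, {"wx": 0, "wy": 0, "wz": 0, "dx": 0, "dy": 0, "dz": 0, "fingers": 0.9}, {"wx": 0, "wy": 0, "wz": 0, "dx": 0, "dy": 0, "dz": 0, "fingers": 0.9}, {"wx": 0, "wy": 0, "wz": 0, "dx": 0, "dy": 0, "dz": 0, "fingers": 0.9}, {"wx": 0, "wy": 0, "wz": 0, "dx": 0, "dy": 0, "dz": 0, "fingers": 0.9}]'

```text
clock: 22.02
position: [0.5071, 0.0341, 0.0831]
ee_rot: [-0.271, 2.529, 0.083]
force: [-6.3, -2.0, 4.7]
opening: 0.0321
grip_force: 58.7
```

Run:
```python
from h import *
from plant import bot
s=bot.state();p=s["position"];M=R.from_rotvec(s["ee_rot"]).as_matrix()
print(p,s["joint_positions"].round(2),s["opening"],s["force"],s["grip_force"])
T=BX.T@M;l=BX.T@(p-C);print(T.round(3),l)
h=np.array([.11,0,.1]);v=l-h;print("TCP rel hinge in tool frame (cm)",T.T@v*100,"radius",np.hypot(v[0],v[2]))
```

```text
[0.50705122 0.0341189  0.08305445] [-0.12 -0.4   2.15  0.25  0.84 -2.02] 0.032067336340610986 [-6.26611499 -2.01276374  4.71034043] 58.7423712015152
[[-0.825  0.001  0.565]
 [ 0.001  1.    -0.001]
 [-0.565 -0.001 -0.825]] [-0.11310735 -0.00031235  0.08305445]
TCP rel hinge in tool frame (cm) [ 19.36396463  -0.06053491 -11.21046875] radius 0.22374995520937957
```

Request:
step_arm --moves '[{"wx": 0, "wy": 0.03, "wz": 0, "dx": -0.34, "dy": 0, "dz": -0.58, "fingers": 0.9}, {"wx": 0, "wy": 0.03, "wz": 0, "dx": -0.34, "dy": 0, "dz": -0.58, "fingers": 0.9}, {"wx": 0, "wy": 0.03, "wz": 0, "dx": -0.34, "dy": 0, "dz": -0.58, "fingers": 0.9}, {"wx": 0, "wy": 0.03, "wz": 0, "dx": -0.34, "dy": 0, "dz": -0.58, "fingers": 0.9}, {"wx": 0, "wy": 0.03, "wz": 0, "dx": -0.34, "dy": 0, "dz": -0.58, "fingers": 0.9}, {"wx": 0, "wy": 0.03, "wz": 0, "dx": -0.34, "dy": 0, "dz": -0.58, "fingers": 0.9}]'

```text
clock: 22.78
position: [0.5074, 0.0342, 0.1229]
ee_rot: [-0.289, 2.708, 0.061]
force: [5.1, -1.6, -4.3]
opening: 0.0316
grip_force: 60.3
```

```bash
cat > k.py <<'E'
from h import *
from plant import bot
s=bot.state();p=s["position"];M=R.from_rotvec(s["ee_rot"]).as_matrix()
print(p,s["clock"],s["joint_positions"].round(2),s["opening"],s["force"],s["grip_force"])
T=BX.T@M;l=BX.T@(p-C);v=l-np.array([.11,0,.1])
print("tool tilt",np.arctan2(T[0,2],-T[2,2]),"rel hinge tool",T.T@v*100,"radius",np.hypot(v[0],v[2]),"TCP angle",np.arctan2(v[2],-v[0]))
k=v-T[:,2]*.045;print("knob pt angle opened",np.arctan2(k[2],-k[0])-np.arctan2(.02,.248),"r",np.hypot(k[0],k[2]),"should .2488")
E
python3 k.py
```

```text
[0.50741297 0.03416155 0.12286272] 22.775 [-0.08 -0.31  1.94  0.13  1.11 -1.89] 0.03155137445149048 [ 5.07294002 -1.59447152 -4.26618466] 60.30415892601013
tool tilt 0.41988814700079413 rel hinge tool [ 19.407492    -0.0765885  -11.16799697] radius 0.22391506400691083 TCP angle 0.10228268983489072
knob pt angle opened 0.17882679560455955 r 0.24942772600190002 should .2488
```

Request:
step_arm --moves '[{"wx": 0, "wy": 0.05, "wz": 0, "dx": -0.56, "dy": 0, "dz": -0.97, "fingers": 0.9}, {"wx": 0, "wy": 0.05, "wz": 0, "dx": -0.56, "dy": 0, "dz": -0.97, "fingers": 0.9}, {"wx": 0, "wy": 0.05, "wz": 0, "dx": -0.56, "dy": 0, "dz": -0.97, "fingers": 0.9}, {"wx": 0, "wy": 0.05, "wz": 0, "dx": -0.56, "dy": 0, "dz": -0.97, "fingers": 0.9}, {"wx": 0, "wy": 0.05, "wz": 0, "dx": -0.56, "dy": 0, "dz": -0.97, "fingers": 0.9}, {"wx": 0, "wy": 0.05, "wz": 0, "dx": -0.56, "dy": 0, "dz": -0.97, "fingers": 0.9}, {"wx": 0, "wy": 0.05, "wz": 0, "dx": -0.56, "dy": 0, "dz": -0.97, "fingers": 0.9}, {"wx": 0, "wy": 0.05, "wz": 0, "dx": -0.56, "dy": 0, "dz": -0.97, "fingers": 0.9}]'

```text
clock: 23.78
position: [0.5328, 0.0396, 0.2069]
ee_rot: [-0.332, 3.103, 0.003]
force: [14.6, -0.4, -14.2]
opening: 0.0321
grip_force: 60.7
```

```bash
python3 k.py
```

```text
[0.53278686 0.03962673 0.20687422] 23.775 [ 0.    0.06  1.38  0.    1.68 -1.78] 0.0320973136713756 [ 14.60723251  -0.36417648 -14.19596206] 60.663036704063416
tool tilt 0.021253044396138926 rel hinge tool [ 19.44724705  -0.07650896 -11.10319393] radius 0.2239376064387527 TCP angle 0.49752263613610587
knob pt angle opened 0.5744368152592574 r 0.24933098935926262 should .2488
```

Request:
step_arm --moves '[{"wx": 0, "wy": 0.05, "wz": 0, "dx": -0.59, "dy": 0, "dz": -0.95, "fingers": 0.9}, {"wx": 0, "wy": 0.05, "wz": 0, "dx": -0.59, "dy": 0, "dz": -0.95, "fingers": 0.9}, {"wx": 0, "wy": 0.05, "wz": 0, "dx": -0.59, "dy": 0, "dz": -0.95, "fingers": 0.9}, {"wx": 0, "wy": 0.05, "wz": 0, "dx": -0.58, "dy": 0, "dz": -0.95, "fingers": 0.9}, {"wx": 0, "wy": 0.05, "wz": 0, "dx": -0.58, "dy": 0, "dz": -0.95, "fingers": 0.9}, {"wx": 0, "wy": 0, "wz": 0, "dx": 0, "dy": 0, "dz": 0, "fingers": 0.9}]'

```text
clock: 24.52
position: [0.5644, 0.0464, 0.2518]
ee_rot: [0.309, -2.896, 0.036]
force: [5.5, -1.6, -6.5]
opening: 0.0318
grip_force: 61.7
```

```bash
python3 k.py
```

```text
[0.56441266 0.04641432 0.25176121] 24.525 [ 0.04  0.37  0.95 -0.04  2.05 -1.76] 0.031832639660807814 [ 5.53964076 -1.59801809 -6.45333673] 61.68548583984375
tool tilt -0.23046155301520618 rel hinge tool [ 19.47608456  -0.08222553 -11.01855481] radius 0.22377010398683334 TCP angle 0.7453124669198911
knob pt angle opened 0.8227748284487045 r 0.24902762492266065 should .2488
```

Request:
step_arm --moves '[{"wx": 0, "wy": 0.05, "wz": 0, "dx": -0.58, "dy": 0, "dz": -0.96, "fingers": 0.9}, {"wx": 0, "wy": 0.05, "wz": 0, "dx": -0.58, "dy": 0, "dz": -0.96, "fingers": 0.9}, {"wx": 0, "wy": 0.05, "wz": 0, "dx": -0.57, "dy": 0, "dz": -0.96, "fingers": 0.9}, {"wx": 0, "wy": 0.05, "wz": 0, "dx": -0.57, "dy": 0, "dz": -0.96, "fingers": 0.9}, {"wx": 0, "wy": 0.02, "wz": 0, "dx": -0.22, "dy": 0, "dz": -0.39, "fingers": 0.9}, {"wx": 0, "wy": 0, "wz": 0, "dx": 0, "dy": 0, "dz": 0, "fingers": 0.9}, {"wx": 0, "wy": 0, "wz": 0, "dx": 0, "dy": 0, "dz": 0, "fingers": 0.9}, {"wx": 0, "wy": 0, "wz": 0, "dx": 0, "dy": 0, "dz": 0, "fingers": 0.9}]'

```text
clock: 25.52
position: [0.6, 0.0541, 0.2835]
ee_rot: [0.286, -2.679, 0.066]
force: [4.9, -1.0, -12.0]
opening: 0.0322
grip_force: 63.7
```

```bash
python3 k.py
python3 - <<'E'
from h import *
from plant import bot
c=bot.read_camera("side");np.savez("side9.npz",**c);e=bot.read_camera("scene");np.savez("scene9.npz",**e)
# lid front-top corners predicted at various openings vs wood/metal corner position; tin check
for a in(.95,1.047,1.15):
    f=lambda y:r((.11-(.22*np.cos(a)-.045*np.sin(a)),y,.1+.22*np.sin(a)+.045*np.cos(a)))
    print(a,"side -y corner",proj(c,f(-.17)).round(1),"+y",proj(c,f(.17)).round(1),"scene",proj(e,f(-.17)).round(1),proj(e,f(.17)).round(1))
for n,q in(("side",c),("scene",e)):
    H=cv2.cvtColor(q["pixels"],cv2.COLOR_RGB2HSV);m=((H[...,0]>90)&(H[...,0]<125)&(H[...,2]>40)&(H[...,2]<130)&(H[...,1]>30)).astype(np.uint8)
    n_,_,st,ce=cv2.connectedComponentsWithStats(m);print(n,[(*st[i][:5],) for i in range(1,n_) if 12<st[i][4]<200 and 150<ce[i][0]<480 and ce[i][1]>40][:25])
w=load("side2");print("tin diff",np.abs(w["pixels"].astype(int)-c["pixels"])[315:360,245:278].mean())
E
```

```text
[0.6000455  0.05409214 0.28345751] 25.525 [ 0.06  0.74  0.43 -0.1   2.42 -1.78] 0.032210033560377556 [  4.91967114  -1.00596653 -12.02595602] 63.650686740875244
tool tilt -0.4492199126315914 rel hinge tool [ 19.49619576  -0.08069546 -10.96737615] radius 0.2236935407712158 TCP angle 0.9616360199241686
knob pt angle opened 1.0394206850502354 r 0.24886625000273044 should .2488
0.95 side -y corner [375.8 183.6] +y [317.5 119.8] scene [250.8 200.5] [390.3 241.8]
1.047 side -y corner [384.7 178.3] +y [324.6 115.6] scene [246.9 204.9] [388.5 247.2]
1.15 side -y corner [394.4 173.6] +y [332.5 112. ] scene [242.5 210.6] [386.4 254. ]
side [(np.int32(205), np.int32(88), np.int32(7), np.int32(10), np.int32(19)), (np.int32(256), np.int32(97), np.int32(24), np.int32(11), np.int32(173)), (np.int32(359), np.int32(108), np.int32(5), np.int32(6), np.int32(15)), (np.int32(361), np.int32(119), np.int32(6), np.int32(8), np.int32(17)), (np.int32(346), np.int32(121), np.int32(9), np.int32(11), np.int32(42)), (np.int32(160), np.int32(139), np.int32(16), np.int32(10), np.int32(115)), (np.int32(378), np.int32(176), np.int32(9), np.int32(11), np.int32(18)), (np.int32(323), np.int32(296), np.int32(7), np.int32(4), np.int32(15)), (np.int32(415), np.int32(395), np.int32(5), np.int32(6), np.int32(23))]
scene [(np.int32(463), np.int32(67), np.int32(18), np.int32(37), np.int32(167)), (np.int32(464), np.int32(96), np.int32(14), np.int32(30), np.int32(103)), (np.int32(391), np.int32(120), np.int32(19), np.int32(5), np.int32(27)), (np.int32(248), np.int32(205), np.int32(8), np.int32(10), np.int32(43)), (np.int32(377), np.int32(245), np.int32(11), np.int32(9), np.int32(47)), (np.int32(240), np.int32(275), np.int32(7), np.int32(7), np.int32(30)), (np.int32(358), np.int32(315), np.int32(9), np.int32(7), np.int32(40))]
tin diff 25.993265993265993
```

Run:
```python
from h import *
for n in("side2","side9","scene2","scene9"):
    q=load(n);H=cv2.cvtColor(q["pixels"],cv2.COLOR_RGB2HSV);m=((H[...,1]<60)&(H[...,2]>60)).astype(np.uint8)
    u=proj(q,[.397,-.25,.04]);N,_,st,ce=cv2.connectedComponentsWithStats(m)
    i=min((i for i in range(1,N) if st[i][4]>60),key=lambda i:np.hypot(*(ce[i]-u)));print(n,u.round(1),st[i],ce[i].round(1))
```

```text
side2 [260.9 337.9] [ 247  317   29   44 1004] [260.8 338.8]
side9 [260.9 337.9] [ 246  318   30   43 1009] [260.5 338.6]
scene2 [274.5 174.5] [265 161  19  28 423] [274.4 174. ]
scene9 [274.5 174.5] [247 203  11  13 105] [251.5 208.7]
```

```bash
python3 -c "
from plant import bot
print(bot.finish_job())"
```

```text
the job is handed in; nothing more can be done
None
```

The job is handed in. The tin stands upright on the bench near (0.40, -0.25), the hook is swung about 0.6 rad clear of its stud, and the arm is gripping the knob with the lid still at about 1.04 rad (60 degrees). The first push at the hook missed and had to be repeated lower. No verdict came back.

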